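# Stir the bead sample with the probe and hold it in the reader

### The job

Take the sampling probe out of its holder by the square grip and stir the beads in the steel beaker with its tip low among them, at least three full turns in wide circles about the middle, either way round, keeping all the beads in the beaker. Then lower the rod upright through the guide bore of the reader without ever touching the reader with the probe, until the tip is level with the two sensor eyes, and finish there, still holding the probe still and centred in the bore. Leave the vial rack, the jar and the closed box where they are.

Things in the scene. Friction and masses are not known exactly. Their poses are not given: they have to be found in the camera images.
- probe: Sampling probe, about 90 g. Origin: centre of the rod's lower end (the tip); z runs up the rod. Round steel rod 8 mm thick (z 0-110 mm), collar 26 mm in diameter (z 110-114), black square grip 18 x 18 mm (z 114-164), sides facing its x and y. At the start it hangs upright, loose, in the holder, collar on the tube's top, tip 15 mm above the bench; it lifts out straight up.
- holder: Probe holder, fixed: a dark steel foot 90 mm in diameter, 10 mm high, with an upright aluminium tube 40 mm in diameter, 125 mm high, bore 14 mm. Origin: centre of the underside, z up.
- beaker: Steel beaker, fixed in a black rubber ring (120 mm in diameter, 12 mm high). Outside diameter 92 mm, inside diameter 84 mm, rim 70 mm above the bench, inner floor 5 mm above it. Origin: centre of the underside, z up. One layer of seven loose beads covers its floor, their tops 21 mm above the bench. Stirring can turn the probe a few degrees in the fingers.
- reader: Cream and grey bench-top reader, fixed. Origin: centre of the underside, on the bore axis; z up, front -x. Top plate 120 x 120 mm, z 90-110 mm, with a round vertical guide bore 22 mm wide in its middle. Below it is free space between two side walls (inner faces y = -44 and 44), down to a base 18 mm high. Low grey housing behind (x 60-100), 36 mm high, so the space shows from front and back.
- reading_point (a point): Reading point: on the bore axis, level with the two round dark sensor eyes on the inner faces of the reader's side walls, 50 mm above the bench, 60 mm below the top of the guide plate. The probe's tip belongs here.
- bead0_center (a point): Centre of one of the seven white ceramic grinding beads, 16 mm in diameter, 13 g, loose in the beaker.
- bead1_center (a point): Centre of one of the seven white ceramic grinding beads, 16 mm in diameter, 13 g, loose in the beaker.
- bead2_center (a point): Centre of one of the seven white ceramic grinding beads, 16 mm in diameter, 13 g, loose in the beaker.
- bead3_center (a point): Centre of one of the seven white ceramic grinding beads, 16 mm in diameter, 13 g, loose in the beaker.
- bead4_center (a point): Centre of one of the seven white ceramic grinding beads, 16 mm in diameter, 13 g, loose in the beaker.
- bead5_center (a point): Centre of one of the seven white ceramic grinding beads, 16 mm in diameter, 13 g, loose in the beaker.
- bead6_center (a point): Centre of one of the seven white ceramic grinding beads, 16 mm in diameter, 13 g, loose in the beaker.
- rack: Bystander: white vial rack 70 x 130 mm, 30 mm high, with small vials up to 50 mm. Origin: centre of the underside.
- bottle: Bystander: amber jar, 60 mm in diameter, 110 mm high. Origin: centre of the underside.
- tipbox: Bystander: closed cream box 80 x 110 mm, 45 mm high. Origin: centre of the underside.

How it is judged:
By the outcome, as a careful person would: the job done as asked, in the order asked, and still so for the second after the job is handed in, while the arm keeps its last pose, push and grip.
It also fails if it takes over 72 s, if anything falls off the work surface, if the arm or the gripper's body presses on something with over 40 N, if the wrist force passes 120 N, or if a joint passes its speed limit or range.

### The arm

A 6-joint arm with a two-finger parallel gripper is mounted at the origin on the work surface. World frame = base frame: x ahead of the robot, y to its left, z up, the work surface at z = 0. Lengths are in m, angles in rad, forces in N, time in s.
With the tool pointing down it reaches from about 0.4 to 0.825 m from the base axis. Payload 7 kg.
Tool frame: the origin (TCP) lies at the very end of the fingers, on their centre line; the grasp point (between the pads) lies arm.grip_point_offset behind it (arm.grip_point_offset is the distance from the TCP to the grasp point, in m); z points along the fingers, y is the line along which they close (so a half turn about z gives the same grasp; the last joint's range is limited). The gripper opens to 88 mm and grips with 3 to 60 N. Pads are 19 mm wide; open, the fingers measure 130 mm over their backs; the gripper's body (78 mm by 193 mm) begins 47 mm behind the grasp point.
Start: joints at [-1.042, 0.359, 0.012, 0, -1.224, -0.288], TCP at [0.161, -0.656, 0.227] pointing down, gripper open.
Joint ranges: [-3.07, 3.07], [-1.43, 2.12], [-1.02, 1.25], [-3.03, 1.67], [-3.05, -0], [-3.03, 3.03]. Speed limits (rad/s): [2.39, 2.39, 3.01, 3.14, 3.14, 3.14].

### API

Orientations are given as [roll, pitch, yaw] about the fixed x, y, z axes, in that order (R = Rz(yaw) Ry(pitch) Rx(roll)).
In Python, from station import arm gives the robot as it stands.
- The arm moves only by the shell command python3 -m crank 'ROWS' [OPENING] [FORCE]. ROWS is JSON, a list of rows, each an object of numbers: "dx", "dy", "dz": the shift along the tool's x, y, z in cm; "wx", "wy", "wz": the turn, a rotation vector about the tool's x, y, z in degrees. A call has exactly 10 rows; each row is the pose to reach, as a shift and turn from the pose commanded when the call began, along the tool's axes at that moment; what a row does not reach only later rows make up. A row lasts 1/8 s, in which the tool goes at most 62.5 mm and 10.7 degrees, less where a joint would pass 70% of its speed; a pose out of reach is approached as far as the arm can. A call with a gripper value outside its range is refused whole. OPENING is the finger opening in cm, from 0 to 8.76, set as the call begins (- or left out, the last holds). The fingers move at their own pace and stop on an object; FORCE is the grip in N (left out, the last holds). Time passes only in rows, so rows that repeat a pose let the fingers close, or fill a call up. It gives the time, the measured TCP pose, the force, the opening and the grip force at its end, in the units of the state.
- arm.get_state(): the state, without advancing time (a new reading comes with each control period).
- arm.grab_frame(name): name is "scene" or "top" or "wrist"; returns the picture (400x640x3 uint8, red, green, blue); there is no depth.
- arm.calibration(name): a dict with "fx", "fy", "cx", "cy" (pixels), "dist_coeffs" ([k1, k2, p1, p2, k3] as OpenCV has them; the pictures are not rectified), "world_from_camera" (4x4, takes a point from camera to world coordinates). Camera axes: x right, y down, z forward; pixel columns grow to the right and rows downward; lengths in m; the calibration is good to about 2 mm. A picture is of the moment at which its call begins: read the wrist's pose just before it. calibration takes no time and is no camera call; for the wrist camera it gives the pose at the moment of the call.
- arm.job_done(): hands the job in; it is judged then, once.
Trained networks look in the newest picture that a camera, given by its name, has taken for a name from the list of things; names that differ only in an ending like _2 or _b are one class to them, and where a whole thing is asked for, a point or a joint stands for the part that bears it (a point fixed in the world has none). Each returns a list of dicts, best first, with "confidence" (0 to 1); they miss things now and then, are a little off and sometimes report something else, mostly with a low value. They report only what shows in the picture. A call takes as long as a camera call.
- arm.find_in(camera, query): "centre" ([x, y, z] in m, in world coordinates, good to about 4 mm: the middle of the surface that is visible of it).
- arm.masks_of(camera, query): "pixels" (400x640 bool, what is visible of it).
- arm.mark_of(camera, query): "centre" ([x, y, z] in m, in world coordinates, good to about 4 mm: a listed point, or the origin of a listed thing).
The state is a dict: "t": time; "q": joint angles; "qd": joint speeds; "joint_efforts": joint torques, N m; "eef_pos": TCP position; "ee_rot": TCP orientation; "force": force on the tool from outside, world axes, zero at the start; "moment": the same for the moment, N m; "width": finger opening in m; "gripper_force": force on a finger pad.
Only numpy, scipy, OpenCV 4.12 (cv2) and the standard library are available. Lean on these libraries where they do the work, as an engineer would, in place of code of your own. Each camera call takes 0.05 s, during which the arm holds its last target. There are 200 camera calls.

## Working session

There is one attempt and no reset: what is moved stays moved. The work goes in short steps, Python scripts to look and compute and a shell command to move; the robot and the scene stay as the last step left them, time stands still between calls to the robot, and variables do not carry over. Pictures are saved under pics/ and viewed, at most 10 in all, crops included, and the job is handed in when it is done.

```bash
ls; mkdir -p pics
cat > h.py <<'E'
import numpy as np, cv2, sys
from station import arm
def px2ray(cal,uv):
    K=np.array([[cal['fx'],0,cal['cx']],[0,cal['fy'],cal['cy']],[0,0,1.]])
    n=cv2.undistortPoints(np.array([[uv]],float),K,np.array(cal['dist_coeffs'],float))[0,0]
    T=np.array(cal['world_from_camera']);d=T[:3,:3]@np.array([n[0],n[1],1.]);return T[:3,3],d/np.linalg.norm(d)
def proj(cal,P):
    T=np.linalg.inv(np.array(cal['world_from_camera']));K=np.array([[cal['fx'],0,cal['cx']],[0,cal['fy'],cal['cy']],[0,0,1.]])
    return cv2.projectPoints(np.array(P,float).reshape(-1,3),cv2.Rodrigues(T[:3,:3])[0],T[:3,3],K,np.array(cal['dist_coeffs'],float))[0][:,0]
def tri(rays):
    A=sum(np.eye(3)-np.outer(d,d) for o,d in rays);b=sum((np.eye(3)-np.outer(d,d))@o for o,d in rays)
    return np.linalg.solve(A,b)
def onz(ray,z):
    o,d=ray;return o+d*(z-o[2])/d[2]
def shot(cam,name=None):
    cal=arm.calibration(cam);im=arm.grab_frame(cam)
    if name: cv2.imwrite(f'pics/{name}.png',im[:,:,::-1])
    return cal,im
E
python3 - <<'E'
from h import *
np.set_printoptions(precision=4,suppress=True)
s=arm.get_state();print({k:np.round(v,4) for k,v in s.items()},arm.grip_point_offset)
ims=[]
for c in('scene','top'):
    cal,im=shot(c);ims.append(im);print(c,np.array(cal['world_from_camera']),cal['fx'],cal['cx'],cal['cy'])
    for n in('probe','holder','beaker','reader','reading_point','rack','bottle','tipbox','bead0_center'):
        r=arm.mark_of(c,n)
        print(n,[(np.round(x['centre'],4),round(x['confidence'],2)) for x in r[:2]])
for n,im in zip(('scene','top'),ims): cv2.imwrite(f'pics/{n}0.png',im[:,:,::-1])
E
```

```text
pics
{'t': np.float64(0.0), 'q': array([-1.0419,  0.3594,  0.0111, -0.0004, -1.2241, -0.2881]), 'qd': array([ 0.0006, -0.0011, -0.0006, -0.0013,  0.0013,  0.001 ]), 'joint_efforts': array([  0.0005, -58.2718,  29.3076,   6.9978,   0.0071,  -0.0001]), 'eef_pos': array([ 0.1609, -0.6551,  0.2256]), 'ee_rot': array([ 3.14  , -0.0001, -2.9009]), 'force': array([-0.2214,  0.0385, -0.2295]), 'moment': array([-0.0116,  0.0115, -0.0281]), 'gripper_force': np.float64(0.0), 'width': np.float64(0.0879)} 0.0188
scene [[ 0.5233  0.637  -0.5661  1.0411]
 [ 0.8521 -0.381   0.3589 -0.3006]
 [ 0.0129 -0.6702 -0.7421  0.6308]
 [ 0.      0.      0.      1.    ]] 378.82878007775764 320.4232356196024 200.79599788772154
probe []
holder [(array([0.5351, 0.0374, 0.0009]), 0.64), (array([0.5417, 0.233 , 0.0015]), 0.61)]
beaker [(array([0.5333, 0.04  , 0.0017]), 0.67), (array([0.5378, 0.2329, 0.002 ]), 0.33)]
reader [(array([ 0.4995, -0.268 ,  0.0025]), 0.7)]
reading_point [(array([ 0.4982, -0.2707,  0.0516]), 0.67)]
rack [(array([ 0.758 ,  0.1055, -0.0014]), 0.95)]
bottle [(array([ 0.747 , -0.1293, -0.0011])
[... 209 characters left out ...]
943 -0.9955  0.9826]
 [ 0.      0.      0.      1.    ]] 460.777890734763 325.8213806907554 194.61706224566498
probe [(array([0.5399, 0.2324, 0.0098]), 0.61)]
holder [(array([ 0.5364,  0.231 , -0.0009]), 0.84)]
beaker [(array([0.5316, 0.0373, 0.0012]), 0.89), (array([0.5662, 0.04  , 0.0136]), 0.59)]
reader [(array([ 0.4952, -0.2641, -0.0013]), 0.77)]
reading_point [(array([ 0.4896, -0.2702,  0.0459]), 0.77), (array([0.5052, 0.0512, 0.0116]), 0.67)]
rack [(array([ 0.7582,  0.1064, -0.0001]), 0.6)]
bottle [(array([ 0.7449, -0.13  ,  0.0051]), 0.66)]
tipbox [(array([ 0.7253, -0.2775, -0.0025]), 0.84)]
bead0_center [(array([0.5396, 0.0657, 0.009 ]), 0.7), (array([0.5633, 0.0426, 0.0116]), 0.48)]
```

View pics/scene0.png

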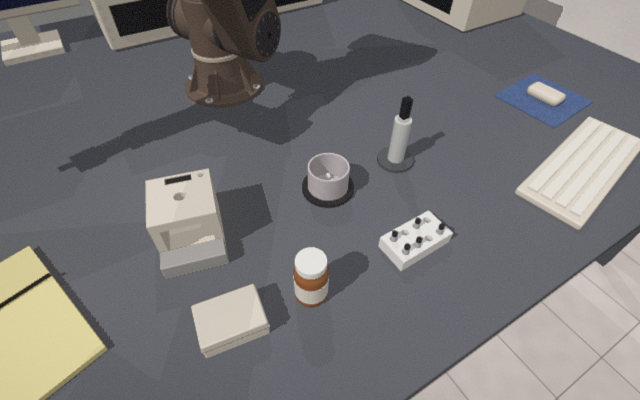

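View pics/top0.png

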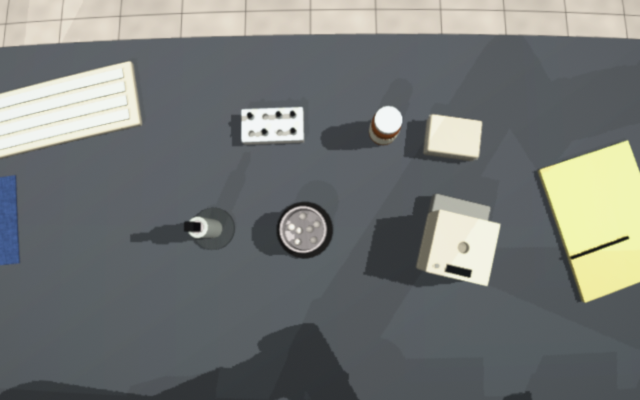

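The scene view shows the holder near (397,150), the grip at (406,107), the beaker at (328,178) and the reader bore at (179,197). In the top view the grip is at (193,227), the beaker at (305,230) and the bore at (463,248). The detections agree with these. Next I move towards the holder and look closer.

```bash
cat >> h.py <<'E'
from scipy.spatial.transform import Rotation as Ro
def rel(P,rpy=None):
    s=arm.get_state();R=Ro.from_euler('xyz',s['ee_rot']);d=R.inv().apply(np.array(P)-s['eef_pos'])*100
    w=np.degrees((R.inv()*Ro.from_euler('xyz',rpy)).as_rotvec()) if rpy is not None else np.zeros(3)
    return np.round(d,2),np.round(w,2)
E
python3 - <<'E'
from h import *
np.set_printoptions(precision=4,suppress=True)
s=arm.get_state();cal=arm.calibration('wrist')
R=Ro.from_euler('xyz',s['ee_rot']);T=np.array(cal['world_from_camera'])
print('cam in tool',R.inv().apply(T[:3,3]-s['eef_pos']),(R.inv().as_matrix()@T[:3,:3]),cal['fx'])
for P in([.3,-.5,.3],[.47,-.2,.33],[.5,.0,.33],[.50,.20,.30]): print(rel(P,[np.pi,0,-np.pi/2]))
E
```

```text
cam in tool [ 0.0693  0.0008 -0.158 ] [[-0.0001 -0.9666 -0.2561]
 [ 1.      0.0001 -0.0005]
 [ 0.0005 -0.2561  0.9666]] 301.47484110107246
(array([-17.21,  11.79,  -7.34]), array([ -0.  ,   0.  , -76.21]))
(array([-40.87,  36.87, -10.34]), array([ -0.  ,   0.  , -76.21]))
(array([-48.56,  55.58, -10.34]), array([ -0.  ,   0.  , -76.21]))
(array([-53.32,  75.  ,  -7.34]), array([ -0.  ,   0.  , -76.21]))
```

```bash
python3 -m crank '[{"dx":-4,"dy":3,"dz":-2,"wz":-7},{"dx":-8.5,"dy":6,"dz":-4,"wz":-14},{"dx":-13,"dy":9,"dz":-6,"wz":-22},{"dx":-17,"dy":12,"dz":-7.5,"wz":-30},{"dx":-21,"dy":16,"dz":-8,"wz":-38},{"dx":-25,"dy":20,"dz":-9,"wz":-46},{"dx":-29,"dy":24,"dz":-9.5,"wz":-54},{"dx":-33,"dy":28.5,"dz":-10,"wz":-62},{"dx":-37,"dy":33,"dz":-10.5,"wz":-70},{"dx":-41,"dy":37,"dz":-10.5,"wz":-76.2}]' 8.7 20
python3 - <<'E'
from h import *
s=arm.get_state();print(s['eef_pos'],s['ee_rot'],s['q'])
for P in([.5,.0,.33],[.535,.19,.30]): print(rel(P,[np.pi,0,-np.pi/2]))
E
```

```text
[ 0.16096701 -0.65549808  0.22655772] [-3.14158730e+00  6.11983181e-05 -2.90083041e+00] [-1.04190021e+00  3.58587946e-01  1.18991733e-02 -6.07706041e-05
 -1.22408503e+00 -2.88113221e-01]
(array([-48.56,  55.58, -10.34]), array([ -0.  ,   0.  , -76.21]))
(array([-56.49,  73.19,  -7.34]), array([ -0.  ,   0.  , -76.21]))$[0]: bad value
```

```bash
python3 -m crank --help 2>&1 | head -20; python3 -m crank '[{"dx":-4,"dy":3,"dz":-2,"wx":0,"wy":0,"wz":-7},{"dx":-8.5,"dy":6,"dz":-4,"wx":0,"wy":0,"wz":-14},{"dx":-13,"dy":9,"dz":-6,"wx":0,"wy":0,"wz":-22},{"dx":-17,"dy":12,"dz":-7.5,"wx":0,"wy":0,"wz":-30},{"dx":-21,"dy":16,"dz":-8,"wx":0,"wy":0,"wz":-38},{"dx":-25,"dy":20,"dz":-9,"wx":0,"wy":0,"wz":-46},{"dx":-29,"dy":24,"dz":-9.5,"wx":0,"wy":0,"wz":-54},{"dx":-33,"dy":28.5,"dz":-10,"wx":0,"wy":0,"wz":-62},{"dx":-37,"dy":33,"dz":-10.5,"wx":0,"wy":0,"wz":-70},{"dx":-41,"dy":37,"dz":-10.5,"wx":0,"wy":0,"wz":-76.2}]' 8.7 20
python3 - <<'E'
from h import *
s=arm.get_state();print(s['eef_pos'],s['ee_rot'],s['q'])
for P in([.5,.0,.33],[.535,.19,.30]): print(rel(P,[np.pi,0,-np.pi/2]))
E
```

```text
invalid input: not JSON, or not a number
t: 2.25
eef_pos: [0.4716, -0.1965, 0.3326]
ee_rot: [-3.14, -0.0, -1.566]
force: [1.3, -0.9, -0.7]
width: 0.0873
gripper_force: 0.0
[ 0.47162052 -0.19651313  0.3325722 ] [-3.13964675e+00 -2.22782472e-04 -1.56637837e+00] [-9.81722006e-03  2.97841710e-02 -1.64617748e-01  1.98881687e-04
 -1.37444554e+00  1.41967877e-02]
(array([-19.64,  -2.92,   0.26]), array([-0.11, -0.01,  0.25]))
(array([-38.62,  -6.5 ,   3.26]), array([-0.11, -0.01,  0.25]))
```

```bash
python3 -m crank '[{"dx":-5,"dy":-0.5,"dz":0,"wx":0,"wy":0,"wz":0},{"dx":-10,"dy":-1.5,"dz":0,"wx":0,"wy":0,"wz":0},{"dx":-15,"dy":-2.5,"dz":0,"wx":0,"wy":0,"wz":0},{"dx":-20,"dy":-3.5,"dz":0.5,"wx":0,"wy":0,"wz":0},{"dx":-25,"dy":-4.5,"dz":1,"wx":0,"wy":0,"wz":0},{"dx":-30,"dy":-5.5,"dz":2,"wx":0,"wy":0,"wz":0},{"dx":-34,"dy":-6.5,"dz":3,"wx":0,"wy":0,"wz":0},{"dx":-37.5,"dy":-6.5,"dz":3.3,"wx":0,"wy":0,"wz":0},{"dx":-38.5,"dy":-6.5,"dz":3.3,"wx":0,"wy":0,"wz":0},{"dx":-38.5,"dy":-6.5,"dz":3.3,"wx":0,"wy":0,"wz":0}]'
python3 - <<'E'
from h import *
s=arm.get_state();print(s['eef_pos'],s['ee_rot'],s['q'])
cal,im=shot('wrist','w1')
for n in('probe','holder'):
    print(n,[(np.round(x['centre'],4),round(x['confidence'],2)) for x in arm.mark_of('wrist',n)[:2]])
print(proj(cal,[[.537,.232,.125],[.537,.232,.179]]))
E
```

```text
t: 3.5
eef_pos: [0.5358, 0.1868, 0.2986]
ee_rot: [3.142, -0.0, -1.57]
force: [0.5, 0.1, -0.7]
width: 0.0872
gripper_force: 0.0
[0.53583447 0.18679317 0.29860137] [ 3.14154508e+00 -1.62391448e-04 -1.56987381e+00] [ 6.80286012e-01  1.42893844e-01 -1.13675044e-01  9.97047029e-05
 -1.31436648e+00 -6.79388793e-01]
probe []
holder [(array([0.5392, 0.2298, 0.0012]), 0.58)]
[[321.85395678 218.15408596]
 [321.59017853 235.89459057]]
```

View pics/w1.png

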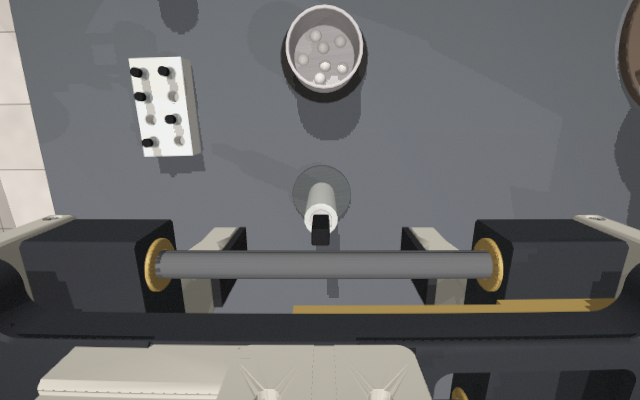

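The wrist view shows the holder foot at about (322,195) and the grip at (320,230), roughly square to the fingers. The beaker is at (324,45). I'll zoom in on the grip to get its yaw and centre.

Run:
```python
from h import *
w=cv2.imread('pics/w1.png')[200:255,285:355];t=cv2.imread('pics/top0.png')[200:255,165:235];s=cv2.imread('pics/scene0.png')[90:145,370:440]
out=cv2.hconcat([cv2.resize(a,None,fx=3.8,fy=3.8,interpolation=cv2.INTER_CUBIC) for a in(w,t,s)])
cv2.imwrite('pics/c1.png',np.clip(out.astype(float)*1.6+20,0,255).astype(np.uint8))
```

```text
(no output)
```

View pics/c1.png

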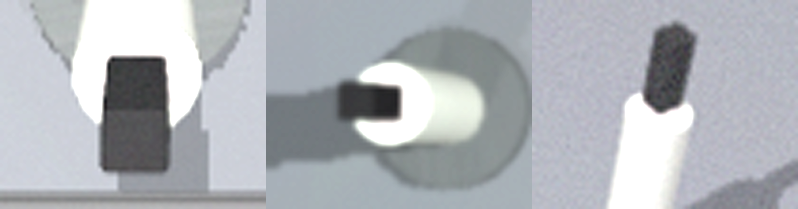

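Run:
```python
from h import *
np.set_printoptions(precision=4,suppress=True)
w=px2ray(arm.calibration('wrist'),(320.4,236.8));t=px2ray(arm.calibration('top'),(188.4,226.3));s=px2ray(arm.calibration('scene'),(408,99))
print(tri([w,t]),tri([w,s]),tri([w,t,s]),[onz(r,.179) for r in(w,t,s)])
# fit: pick rim ellipses of beaker in wrist & top pics; bore in top/scene
for P in([.537,.232,.30],): print(rel(P,[np.pi,0,-np.pi/2]))
```

```text
[0.5387 0.2351 0.1718] [0.5391 0.2343 0.1759] [0.539  0.2341 0.176 ] [array([0.5384, 0.232 , 0.179 ]), array([0.5388, 0.2328, 0.179 ]), array([0.5427, 0.232 , 0.179 ])]
(array([-4.63, -0.1 , -0.1 ]), array([-0.03,  0.01, -0.05]))
```

The grip top triangulates to about (0.539, 0.233, 0.177), which matches the 0.179 expected, and its yaw is about 0. I'll descend with the grasp point near mid-grip.

```bash
python3 -m crank '[{"dx":-3,"dy":-0.3,"dz":0,"wx":0,"wy":0,"wz":0},{"dx":-4.6,"dy":-0.3,"dz":1,"wx":0,"wy":0,"wz":0},{"dx":-4.6,"dy":-0.3,"dz":4,"wx":0,"wy":0,"wz":0},{"dx":-4.6,"dy":-0.3,"dz":7,"wx":0,"wy":0,"wz":0},{"dx":-4.6,"dy":-0.3,"dz":10,"wx":0,"wy":0,"wz":0},{"dx":-4.6,"dy":-0.3,"dz":12.5,"wx":0,"wy":0,"wz":0},{"dx":-4.6,"dy":-0.3,"dz":14.5,"wx":0,"wy":0,"wz":0},{"dx":-4.6,"dy":-0.3,"dz":15.7,"wx":0,"wy":0,"wz":0},{"dx":-4.6,"dy":-0.3,"dz":16.2,"wx":0,"wy":0,"wz":0},{"dx":-4.6,"dy":-0.3,"dz":16.2,"wx":0,"wy":0,"wz":0}]' 4 20
python3 - <<'E'
from h import *
cal,im=shot('wrist');shot('scene')
s=arm.get_state();R=Ro.from_euler('xyz',s['ee_rot']);print(s['eef_pos'],s['ee_rot'],s['force'])
a=im[150:400,195:445];cv2.imwrite('pics/w2.png',cv2.resize(a,None,fx=2.2,fy=2.2)[:,:,::-1])
g=s['eef_pos'];print(proj(cal,[[g[0],g[1],.179],[.539,.233,.179]]))
E
```

```text
t: 4.9
eef_pos: [0.5391, 0.2325, 0.1367]
ee_rot: [-3.141, 0.0, -1.571]
force: [0.3, -0.3, 0.6]
width: 0.0397
gripper_force: 0.0
[0.53931035 0.23282902 0.13730268] [-3.14058374e+00  6.90151183e-04 -1.57073172e+00] [ 0.04427616 -0.01070074  0.41000525]
[[321.43949468 281.90944802]
 [322.161662   282.26329247]]
```

View pics/w2.png

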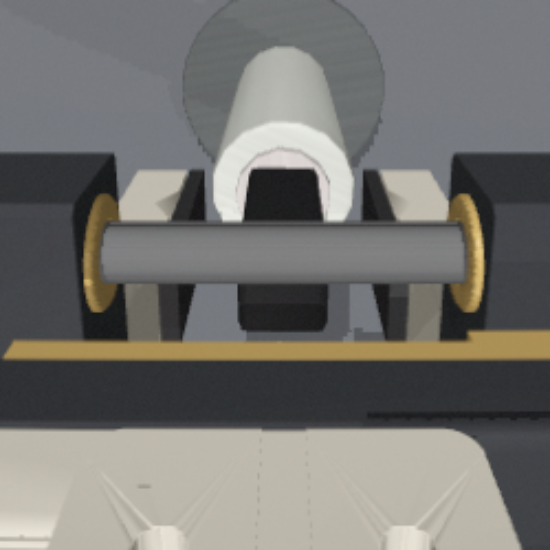

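The grip is centred between the pads: it spans crop columns 240–328 and the pad faces are at 205 and 363. I'll close.

```bash
Z='x'; python3 -m crank '[{"dx":0,"dy":0,"dz":0,"wx":0,"wy":0,"wz":0},{"dx":0,"dy":0,"dz":0,"wx":0,"wy":0,"wz":0},{"dx":0,"dy":0,"dz":0,"wx":0,"wy":0,"wz":0},{"dx":0,"dy":0,"dz":0,"wx":0,"wy":0,"wz":0},{"dx":0,"dy":0,"dz":0,"wx":0,"wy":0,"wz":0},{"dx":0,"dy":0,"dz":0,"wx":0,"wy":0,"wz":0},{"dx":0,"dy":0,"dz":0,"wx":0,"wy":0,"wz":0},{"dx":0,"dy":0,"dz":0,"wx":0,"wy":0,"wz":0},{"dx":0,"dy":0,"dz":0,"wx":0,"wy":0,"wz":0},{"dx":0,"dy":0,"dz":0,"wx":0,"wy":0,"wz":0}]' 0 60
python3 - <<'E'
from h import *
s=arm.get_state();print(s['t'],s['eef_pos'],s['ee_rot'],s['force'],s['width'])
np.set_printoptions(precision=4,suppress=True)
# beaker centre: rim outline from wrist pic w1 is gone; use top/scene marks again
for c in('top','scene'):
    shot(c)
    for n in('beaker','reader','reading_point'):
        print(c,n,[(np.round(x['centre'],4),round(x['confidence'],2)) for x in arm.mark_of(c,n)[:1]])
E
```

```text
t: 6.25
eef_pos: [0.539, 0.2327, 0.1368]
ee_rot: [-3.141, 0.0, -1.571]
force: [-2.4, -0.3, 4.7]
width: 0.0177
gripper_force: 60.0
6.25 [0.53899655 0.23266286 0.13678019] [-3.14132531e+00  1.56086755e-04 -1.57075339e+00] [-2.41429065 -0.28336832  4.6621919 ] 0.017683653350335563
top beaker [(array([0.5343, 0.0375, 0.0008]), 0.65)]
top reader [(array([ 0.4953, -0.2663, -0.0021]), 0.97)]
top reading_point [(array([ 0.4939, -0.2725,  0.0489]), 0.63)]
scene beaker [(array([ 0.5348,  0.0396, -0.0011]), 0.66)]
scene reader [(array([ 0.5   , -0.2673,  0.0037]), 0.71)]
scene reading_point [(array([ 0.5009, -0.2716,  0.0512]), 0.67)]
```

```bash
python3 -m crank '[{"dx":0,"dy":0,"dz":-1,"wx":0,"wy":0,"wz":0},{"dx":0,"dy":0,"dz":-3.5,"wx":0,"wy":0,"wz":0},{"dx":0,"dy":0,"dz":-6.5,"wx":0,"wy":0,"wz":0},{"dx":0,"dy":0,"dz":-9.5,"wx":0,"wy":0,"wz":0},{"dx":0,"dy":0,"dz":-12,"wx":0,"wy":0,"wz":0},{"dx":0.5,"dy":0,"dz":-13.5,"wx":0,"wy":0,"wz":0},{"dx":3.5,"dy":0.2,"dz":-14,"wx":0,"wy":0,"wz":0},{"dx":8,"dy":0.4,"dz":-14,"wx":0,"wy":0,"wz":0},{"dx":11.5,"dy":0.5,"dz":-14,"wx":0,"wy":0,"wz":0},{"dx":13,"dy":0.5,"dz":-14,"wx":0,"wy":0,"wz":0}]'
python3 - <<'E'
from h import *
np.set_printoptions(precision=4,suppress=True)
cal,im=shot('wrist','w3');s=arm.get_state();print(s['eef_pos'],s['ee_rot'],s['force'])
print([(np.round(x['centre'],4),round(x['confidence'],2)) for x in arm.mark_of('wrist','beaker')[:2]])
for x in arm.mark_of('wrist','bead0_center'): print(np.round(x['centre'],4),round(x['confidence'],2))
a=np.linspace(0,2*np.pi,60,endpoint=False);c=np.array([.5337,.0386])
im=im[:,:,::-1].copy()
for r,z in((.046,.070),(.042,.005)):
    for p in proj(cal,[[c[0]+r*np.cos(t),c[1]+r*np.sin(t),z] for t in a]): cv2.circle(im,tuple(int(v) for v in p),1,(0,0,255),-1)
cv2.imwrite('pics/w3o.png',im)
print(proj(cal,[s['eef_pos']+[0,0,-.1218]]))
E
```

```text
t: 7.9
eef_pos: [0.5334, 0.1007, 0.2764]
ee_rot: [3.141, -0.0, -1.572]
force: [1.0, 0.2, -0.5]
width: 0.0177
gripper_force: 60.0
[0.5334 0.1001 0.2765] [ 3.141  -0.0004 -1.5724] [ 0.1694 -1.4043 -0.4023]
[(array([0.5366, 0.0376, 0.0023]), 0.55)]
[0.5659 0.0401 0.015 ] 0.69
[[322.6531 190.2703]]
```

View pics/w3o.png

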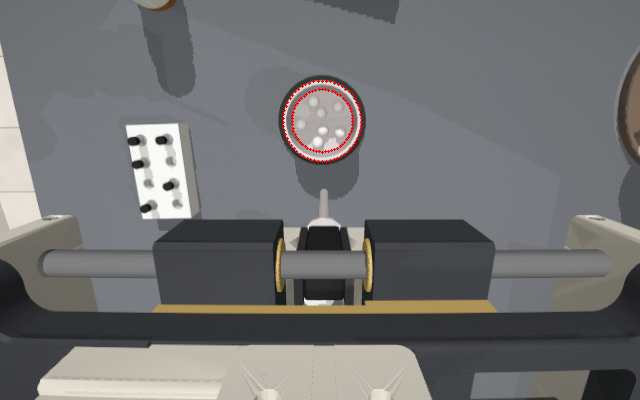

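The overlay fits the rim and floor, so the beaker centre is (0.5337, 0.0386). There is a gap between the beads at image (342,120), on the -x side at 28 mm radius. I'll enter there.

```bash
python3 -m crank '[{"dx":3.5,"dy":1.4,"dz":0,"wx":0,"wy":0,"wz":0},{"dx":6.2,"dy":2.8,"dz":0,"wx":0,"wy":0,"wz":0},{"dx":6.2,"dy":2.8,"dz":1,"wx":0,"wy":0,"wz":0},{"dx":6.2,"dy":2.8,"dz":4,"wx":0,"wy":0,"wz":0},{"dx":6.2,"dy":2.8,"dz":7,"wx":0,"wy":0,"wz":0},{"dx":6.2,"dy":2.8,"dz":10,"wx":0,"wy":0,"wz":0},{"dx":6.2,"dy":2.8,"dz":12,"wx":0,"wy":0,"wz":0},{"dx":6.2,"dy":2.8,"dz":13.5,"wx":0,"wy":0,"wz":0},{"dx":6.2,"dy":2.8,"dz":14.3,"wx":0,"wy":0,"wz":0},{"dx":6.2,"dy":2.8,"dz":14.3,"wx":0,"wy":0,"wz":0}]'
python3 - <<'E'
from h import *
s=arm.get_state();print(s['eef_pos'],s['ee_rot'],s['force'])
print(rel([.5337,.0386,.1325],[np.pi,0,-np.pi/2]))
for k in range(1,21):
    a=np.pi+k*np.pi/10; print(k, rel([.5337+.028*np.cos(a),.0386+.028*np.sin(a),.133])[0][:2])
E
```

```text
t: 9.3
eef_pos: [0.5059, 0.0406, 0.1334]
ee_rot: [3.141, -0.0, -1.571]
force: [-0.0, 0.4, -0.6]
width: 0.018
gripper_force: 60.0
[0.50588829 0.040642   0.13335482] [ 3.14116407e+00 -2.68942850e-04 -1.57071269e+00] [-0.03285413  0.38112279 -0.64009849]
(array([ 0.2 , -2.78,  0.08]), array([ 0.02, -0.02,  0.  ]))
1 [ 1.07 -0.12]
2 [ 1.85 -0.52]
3 [ 2.47 -1.14]
4 [ 2.87 -1.92]
5 [ 3.   -2.78]
6 [ 2.87 -3.65]
7 [ 2.47 -4.43]
8 [ 1.85 -5.05]
9 [ 1.07 -5.44]
10 [ 0.2  -5.58]
11 [-0.66 -5.44]
12 [-1.44 -5.05]
13 [-2.06 -4.43]
14 [-2.46 -3.65]
15 [-2.6  -2.78]
16 [-2.46 -1.92]
17 [-2.06 -1.14]
18 [-1.44 -0.52]
19 [-0.66 -0.12]
20 [0.2  0.02]
```

```bash
python3 -m crank '[{"dx":1.07,"dy":-0.12,"dz":0.1,"wx":0,"wy":0,"wz":0},{"dx":1.85,"dy":-0.52,"dz":0.1,"wx":0,"wy":0,"wz":0},{"dx":2.47,"dy":-1.14,"dz":0.1,"wx":0,"wy":0,"wz":0},{"dx":2.87,"dy":-1.92,"dz":0.1,"wx":0,"wy":0,"wz":0},{"dx":3,"dy":-2.78,"dz":0.1,"wx":0,"wy":0,"wz":0},{"dx":2.87,"dy":-3.65,"dz":0.1,"wx":0,"wy":0,"wz":0},{"dx":2.47,"dy":-4.43,"dz":0.1,"wx":0,"wy":0,"wz":0},{"dx":1.85,"dy":-5.05,"dz":0.1,"wx":0,"wy":0,"wz":0},{"dx":1.07,"dy":-5.44,"dz":0.1,"wx":0,"wy":0,"wz":0},{"dx":0.2,"dy":-5.58,"dz":0.1,"wx":0,"wy":0,"wz":0}]'
python3 -m crank '[{"dx":-0.87,"dy":0.14,"dz":0,"wx":0,"wy":0,"wz":0},{"dx":-1.65,"dy":0.53,"dz":0,"wx":0,"wy":0,"wz":0},{"dx":-2.27,"dy":1.15,"dz":0,"wx":0,"wy":0,"wz":0},{"dx":-2.66,"dy":1.93,"dz":0,"wx":0,"wy":0,"wz":0},{"dx":-2.8,"dy":2.8,"dz":0,"wx":0,"wy":0,"wz":0},{"dx":-2.66,"dy":3.67,"dz":0,"wx":0,"wy":0,"wz":0},{"dx":-2.27,"dy":4.45,"dz":0,"wx":0,"wy":0,"wz":0},{"dx":-1.65,"dy":5.07,"dz":0,"wx":0,"wy":0,"wz":0},{"dx":-0.87,"dy":5.46,"dz":0,"wx":0,"wy":0,"wz":0},{"dx":0,"dy":5.6,"dz":0,"wx":0,"wy":0,"wz":0}]'
python3 - <<'E'
from h import *
np.set_printoptions(precision=4,suppress=True)
s=arm.get_state();print(s['moment'])
out=[]
cal,im=shot('wrist');out.append(im[30:280,200:450])
cal,im=shot('scene');out.append(im[60:260,230:480])
print(proj(cal,[s['eef_pos']+[0,0,-.1218],s['eef_pos']]))
cv2.imwrite('pics/s1.png',cv2.hconcat([cv2.resize(a,(395,395)) for a in out])[:,:,::-1])
E
```

```text
t: 10.55
eef_pos: [0.5618, 0.0387, 0.1324]
ee_rot: [3.141, -0.001, -1.571]
force: [-4.1, -3.4, 0.1]
width: 0.0177
gripper_force: 60.0
t: 11.8
eef_pos: [0.5102, 0.04, 0.1349]
ee_rot: [-3.132, 0.003, -1.569]
force: [8.6, 0.1, 0.4]
width: 0.0175
gripper_force: 60.0
[-0.1185 -4.117  -0.0474]
[[322.3381 177.6142]
 [323.3111 135.8849]]
```

View pics/s1.png

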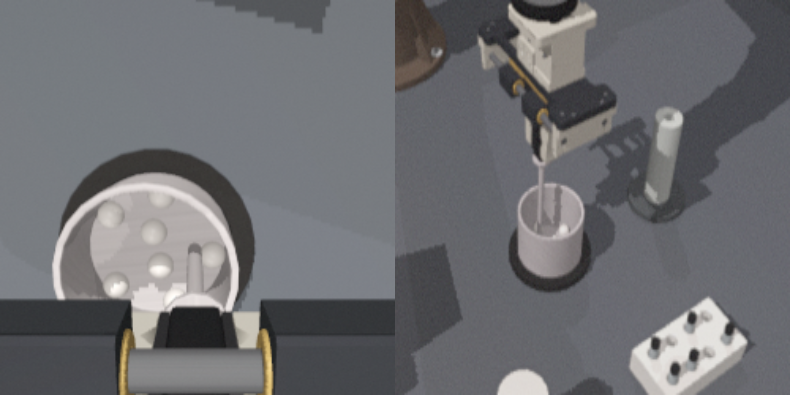

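The left crop shows a bead wedged between the rod at (195,250) and the wall, at (213,253), with 8.6 N of force. The radius was too large. I'll continue at 21 mm, where single beads can pass on the outside.

```bash
python3 -m crank '[{"dx":0,"dy":-0.7,"dz":0,"wx":0,"wy":0,"wz":0},{"dx":0.72,"dy":-0.83,"dz":0,"wx":0,"wy":0,"wz":0},{"dx":1.35,"dy":-1.19,"dz":0,"wx":0,"wy":0,"wz":0},{"dx":1.82,"dy":-1.75,"dz":0,"wx":0,"wy":0,"wz":0},{"dx":2.07,"dy":-2.44,"dz":0,"wx":0,"wy":0,"wz":0},{"dx":2.07,"dy":-3.16,"dz":0,"wx":0,"wy":0,"wz":0},{"dx":1.82,"dy":-3.85,"dz":0,"wx":0,"wy":0,"wz":0},{"dx":1.35,"dy":-4.41,"dz":0,"wx":0,"wy":0,"wz":0},{"dx":0.72,"dy":-4.77,"dz":0,"wx":0,"wy":0,"wz":0},{"dx":0,"dy":-4.9,"dz":0,"wx":0,"wy":0,"wz":0}]'
python3 -m crank '[{"dx":-0.65,"dy":0.1,"dz":0,"wx":0,"wy":0,"wz":0},{"dx":-1.23,"dy":0.4,"dz":0,"wx":0,"wy":0,"wz":0},{"dx":-1.7,"dy":0.87,"dz":0,"wx":0,"wy":0,"wz":0},{"dx":-2,"dy":1.45,"dz":0,"wx":0,"wy":0,"wz":0},{"dx":-2.1,"dy":2.1,"dz":0,"wx":0,"wy":0,"wz":0},{"dx":-2,"dy":2.75,"dz":0,"wx":0,"wy":0,"wz":0},{"dx":-1.7,"dy":3.33,"dz":0,"wx":0,"wy":0,"wz":0},{"dx":-1.23,"dy":3.8,"dz":0,"wx":0,"wy":0,"wz":0},{"dx":-0.65,"dy":4.1,"dz":0,"wx":0,"wy":0,"wz":0},{"dx":0,"dy":4.2,"dz":0,"wx":0,"wy":0,"wz":0}]'
python3 - <<'E'
from h import *
np.set_printoptions(precision=4,suppress=True)
s=arm.get_state();print(s['moment'],s['force'])
out=[]
cal,im=shot('wrist');out.append(im[30:280,200:450])
print(proj(cal,[s['eef_pos']+[0,0,-.1218]])-[200,30])
cal,im=shot('scene');out.append(im[60:260,230:480])
print(proj(cal,[s['eef_pos']+[0,0,-.07],s['eef_pos']+[0,0,0]])-[230,60])
cv2.imwrite('pics/s2.png',cv2.hconcat([cv2.resize(a,(395,395)) for a in out])[:,:,::-1])
E
```

```text
t: 13.15
eef_pos: [0.5548, 0.0389, 0.1324]
ee_rot: [3.141, -0.0, -1.571]
force: [-0.4, -0.3, -0.2]
width: 0.0176
gripper_force: 60.0
t: 14.4
eef_pos: [0.5132, 0.0384, 0.1328]
ee_rot: [-3.14, 0.001, -1.571]
force: [2.7, 0.7, -0.3]
width: 0.0177
gripper_force: 60.0
[ 0.45   -1.1175  0.0081] [ 2.7186  0.698  -0.3371]
[[122.9965 160.7679]]
[[ 92.796  102.6839]
 [ 93.3857  77.6987]]
```

View pics/s2.png

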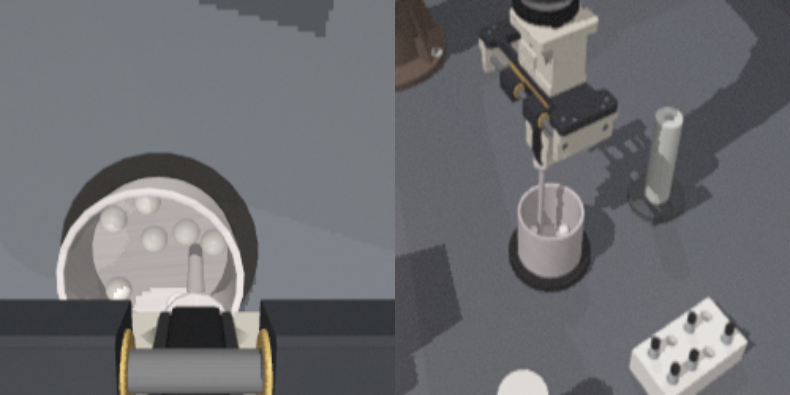

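Forces are low and the tip is where predicted (crop 195,247). I'll do two and a half more turns.

```bash
python3 -m crank '[{"dx":0.65,"dy":-0.1,"dz":0,"wx":0,"wy":0,"wz":0},{"dx":1.23,"dy":-0.4,"dz":0,"wx":0,"wy":0,"wz":0},{"dx":1.7,"dy":-0.87,"dz":0,"wx":0,"wy":0,"wz":0},{"dx":2,"dy":-1.45,"dz":0,"wx":0,"wy":0,"wz":0},{"dx":2.1,"dy":-2.1,"dz":0,"wx":0,"wy":0,"wz":0},{"dx":2,"dy":-2.75,"dz":0,"wx":0,"wy":0,"wz":0},{"dx":1.7,"dy":-3.33,"dz":0,"wx":0,"wy":0,"wz":0},{"dx":1.23,"dy":-3.8,"dz":0,"wx":0,"wy":0,"wz":0},{"dx":0.65,"dy":-4.1,"dz":0,"wx":0,"wy":0,"wz":0},{"dx":0,"dy":-4.2,"dz":0,"wx":0,"wy":0,"wz":0}]'
python3 -m crank '[{"dx":-0.65,"dy":0.1,"dz":0,"wx":0,"wy":0,"wz":0},{"dx":-1.23,"dy":0.4,"dz":0,"wx":0,"wy":0,"wz":0},{"dx":-1.7,"dy":0.87,"dz":0,"wx":0,"wy":0,"wz":0},{"dx":-2,"dy":1.45,"dz":0,"wx":0,"wy":0,"wz":0},{"dx":-2.1,"dy":2.1,"dz":0,"wx":0,"wy":0,"wz":0},{"dx":-2,"dy":2.75,"dz":0,"wx":0,"wy":0,"wz":0},{"dx":-1.7,"dy":3.33,"dz":0,"wx":0,"wy":0,"wz":0},{"dx":-1.23,"dy":3.8,"dz":0,"wx":0,"wy":0,"wz":0},{"dx":-0.65,"dy":4.1,"dz":0,"wx":0,"wy":0,"wz":0},{"dx":0,"dy":4.2,"dz":0,"wx":0,"wy":0,"wz":0}]'
python3 -m crank '[{"dx":0.65,"dy":-0.1,"dz":0,"wx":0,"wy":0,"wz":0},{"dx":1.23,"dy":-0.4,"dz":0,"wx":0,"wy":0,"wz":0},{"dx":1.7,"dy":-0.87,"dz":0,"wx":0,"wy":0,"wz":0},{"dx":2,"dy":-1.45,"dz":0,"wx":0,"wy":0,"wz":0},{"dx":2.1,"dy":-2.1,"dz":0,"wx":0,"wy":0,"wz":0},{"dx":2,"dy":-2.75,"dz":0,"wx":0,"wy":0,"wz":0},{"dx":1.7,"dy":-3.33,"dz":0,"wx":0,"wy":0,"wz":0},{"dx":1.23,"dy":-3.8,"dz":0,"wx":0,"wy":0,"wz":0},{"dx":0.65,"dy":-4.1,"dz":0,"wx":0,"wy":0,"wz":0},{"dx":0,"dy":-4.2,"dz":0,"wx":0,"wy":0,"wz":0}]'
python3 -m crank '[{"dx":-0.65,"dy":0.1,"dz":0,"wx":0,"wy":0,"wz":0},{"dx":-1.23,"dy":0.4,"dz":0,"wx":0,"wy":0,"wz":0},{"dx":-1.7,"dy":0.87,"dz":0,"wx":0,"wy":0,"wz":0},{"dx":-2,"dy":1.45,"dz":0,"wx":0,"wy":0,"wz":0},{"dx":-2.1,"dy":2.1,"dz":0,"wx":0,"wy":0,"wz":0},{"dx":-2,"dy":2.75,"dz":0,"wx":0,"wy":0,"wz":0},{"dx":-1.7,"dy":3.33,"dz":0,"wx":0,"wy":0,"wz":0},{"dx":-1.23,"dy":3.8,"dz":0,"wx":0,"wy":0,"wz":0},{"dx":-0.65,"dy":4.1,"dz":0,"wx":0,"wy":0,"wz":0},{"dx":0,"dy":4.2,"dz":0,"wx":0,"wy":0,"wz":0}]'
python3 -m crank '[{"dx":0.65,"dy":-0.1,"dz":0,"wx":0,"wy":0,"wz":0},{"dx":1.23,"dy":-0.4,"dz":0,"wx":0,"wy":0,"wz":0},{"dx":1.7,"dy":-0.87,"dz":0,"wx":0,"wy":0,"wz":0},{"dx":2,"dy":-1.45,"dz":0,"wx":0,"wy":0,"wz":0},{"dx":2.1,"dy":-2.1,"dz":0,"wx":0,"wy":0,"wz":0},{"dx":2,"dy":-2.75,"dz":0,"wx":0,"wy":0,"wz":0},{"dx":1.7,"dy":-3.33,"dz":0,"wx":0,"wy":0,"wz":0},{"dx":1.23,"dy":-3.8,"dz":0,"wx":0,"wy":0,"wz":0},{"dx":0.65,"dy":-4.1,"dz":0,"wx":0,"wy":0,"wz":0},{"dx":0,"dy":-4.2,"dz":0,"wx":0,"wy":0,"wz":0}]'
```

```text
t: 15.75
eef_pos: [0.5552, 0.039, 0.1327]
ee_rot: [-3.141, -0.0, -1.571]
force: [0.2, -0.6, -0.0]
width: 0.0175
gripper_force: 60.0
t: 17.0
eef_pos: [0.5126, 0.0381, 0.1326]
ee_rot: [-3.141, 0.0, -1.571]
force: [-0.5, -0.1, -1.2]
width: 0.0177
gripper_force: 60.0
t: 18.25
eef_pos: [0.5551, 0.039, 0.1327]
ee_rot: [-3.141, -0.0, -1.571]
force: [0.1, -0.3, -0.0]
width: 0.018
gripper_force: 60.0
t: 19.5
eef_pos: [0.5126, 0.0381, 0.1326]
ee_rot: [-3.142, -0.0, -1.571]
force: [0.1, -0.2, -0.6]
width: 0.0179
gripper_force: 60.0
t: 20.75
eef_pos: [0.5551, 0.0389, 0.1327]
ee_rot: [-3.141, -0.0, -1.571]
force: [-0.5, -0.0, -0.6]
width: 0.0176
gripper_force: 60.0
```

```bash
python3 -m crank '[{"dx":0,"dy":0.4,"dz":-0.3,"wx":0,"wy":0,"wz":0},{"dx":0,"dy":0.6,"dz":-1.5,"wx":0,"wy":0,"wz":0},{"dx":0,"dy":0.6,"dz":-4,"wx":0,"wy":0,"wz":0},{"dx":0,"dy":0.6,"dz":-7,"wx":0,"wy":0,"wz":0},{"dx":0,"dy":0.6,"dz":-10,"wx":0,"wy":0,"wz":0},{"dx":0,"dy":0.6,"dz":-13,"wx":0,"wy":0,"wz":0},{"dx":2,"dy":0.6,"dz":-15,"wx":0,"wy":0,"wz":0},{"dx":5,"dy":0.6,"dz":-16,"wx":0,"wy":0,"wz":0},{"dx":7.5,"dy":0.6,"dz":-16,"wx":0,"wy":0,"wz":0},{"dx":8,"dy":0.6,"dz":-16,"wx":0,"wy":0,"wz":0}]'
python3 - <<'E'
from h import *
np.set_printoptions(precision=4,suppress=True)
# bore in the first pictures: darker blob near given pixel
for c,uv in(('top',(463,248)),('scene',(179,197))):
    im=cv2.imread(f'pics/{c}0.png');g=cv2.cvtColor(im,cv2.COLOR_BGR2GRAY).astype(float)
    x,y=uv;w=g[y-10:y+11,x-10:x+11];wt=np.clip(np.percentile(w,70)-15-w,0,None)
    yy,xx=np.mgrid[-10:11,-10:11];m=(np.hypot(xx,yy)<9);B=wt*m>0
    c0=np.array([x+(xx[B]).mean(),y+(yy[B]).mean()]);cal=arm.calibration(c)
    print(c,c0,B.sum(),np.ptp(xx[B]),np.ptp(yy[B]),onz(px2ray(cal,c0),.11))
s=arm.get_state();P=s['eef_pos']
cal,im=shot('wrist');a=[im]
for c in('top','scene'):
    cal,im=shot(c,c+'1');print(c,proj(cal,[P,P-[0,0,.0118],P-[0,0,.1218]]))
    print([(np.round(x['centre'],4),round(x['confidence'],2)) for x in arm.mark_of(c,'probe')[:2]], len(arm.mark_of(c,'bead0_center')))
u=cv2.imread('pics/scene1.png')[60:260,150:400];v=cv2.imread('pics/top1.png')[160:310,250:530]
u=cv2.resize(u,(400,320),interpolation=cv2.INTER_CUBIC);v=cv2.resize(v,(400,214));v=cv2.copyMakeBorder(v,0,106,0,0,0)
cv2.imwrite('pics/m1.png',cv2.hconcat([u,v]))
E
```

```text
t: 22.0
eef_pos: [0.5483, -0.0427, 0.2937]
ee_rot: [-3.14, 0.0, -1.572]
force: [0.5, 1.4, -1.7]
width: 0.0181
gripper_force: 60.0
top [463.229  247.1374] 131 12 12 [ 0.4977 -0.2686  0.11  ]
scene [179.1134 196.0103] 97 12 8 [ 0.4982 -0.2686  0.11  ]
top [[346.9563 216.9863]
 [346.7024 217.3431]
 [344.6897 220.1711]]
[] 0
scene [[294.5931  87.4411]
 [294.8573  93.7502]
 [297.0155 145.1654]]
[(array([ 0.5487, -0.0445,  0.1712]), 0.55), (array([0.5404, 0.2315, 0.0026]), 0.46)] 0
```

View pics/m1.png

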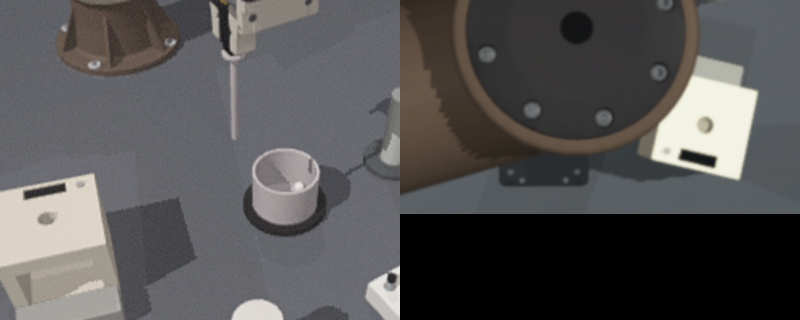

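The bore is at (0.498, -0.2686), and both cameras agree to 0.5 mm. The scene crop shows the rod near-upright, with its tip at about pixel (296.9,146) against a predicted (297.0,145.2). I'll check the tilt with masks.

Run:
```python
from h import *
np.set_printoptions(precision=2,suppress=True)
for c in('scene','wrist'):
    cal,im=shot(c,c+'2');s=arm.get_state();P=s['eef_pos'];R=Ro.from_euler('xyz',s['ee_rot'])
    ax=lambda h: P+R.apply([0,0,h])
    hs=np.linspace(.02,.1218,8);pr=proj(cal,[ax(h) for h in hs]);py=proj(cal,[ax(h)+[0,.005,0] for h in hs])-pr;pxx=proj(cal,[ax(h)+[.005,0,0] for h in hs])-pr
    g=cv2.cvtColor(im,cv2.COLOR_RGB2GRAY).astype(np.float32)
    d=(pr[-1]-pr[0]);d/=np.linalg.norm(d);n=np.array([-d[1],d[0]]);o=np.arange(-9,9.1,.25)
    print(c,P,'axis',d,'5mm y -> across',(py@n)[[0,-1]],'along',(py@d)[[0,-1]],'5mm x -> across',(pxx@n)[[0,-1]])
    for h,p in zip(hs,pr):
        q=(p+o[:,None]*n).astype(np.float32);v=cv2.remap(g,q[None,:,0],q[None,:,1],cv2.INTER_LINEAR)[0]
        w=np.clip(v-(v.min()+v.max())/2,0,None)*(abs(o)<6);print(round(h,3),'centre off',round((w*o).sum()/w.sum(),2),'wid',(w>0).sum()*.25,v.min(),v.max())
    oo=np.arange(-12,12.1,1);q=(pr[-1]+oo[:,None]*d).astype(np.float32);print(np.c_[oo,cv2.remap(g,q[None,:,0],q[None,:,1],cv2.INTER_LINEAR)[0]].astype(int).tolist())
```

```text
scene [ 0.55 -0.04  0.29] axis [0.04 1.  ] 5mm y -> across [-2.62 -2.34] along [-0.74 -0.78] 5mm x -> across [-1.39 -1.25]
0.02 centre off 1.14 wid 4.75 98.478516 133.3086
0.035 centre off 1.24 wid 3.5 103.78125 156.55664
0.049 centre off 1.5 wid 3.25 103.66211 157.4707
0.064 centre off 1.6 wid 2.75 99.25 157.0664
0.078 centre off 1.87 wid 3.0 101.0 156.03125
0.093 centre off 2.03 wid 2.75 100.0 156.3125
0.107 centre off 2.2 wid 3.0 98.25 157.46875
0.122 centre off 2.26 wid 3.0 98.8125 151.40625
[[-12, 120], [-11, 119], [-10, 119], [-9, 120], [-8, 119], [-7, 118], [-6, 117], [-5, 117], [-4, 118], [-3, 115], [-2, 113], [-1, 116], [0, 116], [1, 112], [2, 108], [3, 105], [4, 104], [5, 106], [6, 108], [7, 107], [8, 106], [9, 106], [10, 106], [11, 104], [12, 106]]
wrist [ 0.55 -0.04  0.29] axis [ 0.01 -1.  ] 5mm y -> across [0.06 0.04] along [-7.41 -5.06] 5mm x -> across [-7.95 -5.24]
0.02 centre off 2.69 wid 4.75 24.25 31.588867
0.035 centre off 1.56 wid 3.5 204.37695 211.84766
0.049 centre off -0.29 wid 7.0 138.5 174.92969
0.064 centre off -5.68 wid 0.5 129.10938 198.32812
0.078 centre off -5.26 wid 1.5 125.921875 208.64648
0.093 centre off nan wid 0.0 126.0 213.75
0.107 centre off -0.27 wid 7.75 127.27734 162.98828
0.122 centre off 0.3 wid 11.75 47.64453 161.80078
[[-12, 159], [-11, 159], [-10, 159], [-9, 159], [-8, 159], [-7, 159], [-6, 159], [-5, 159], [-4, 159], [-3, 158], [-2, 158], [-1, 159], [0, 159], [1, 159], [2, 158], [3, 158], [4, 160], [5, 157], [6, 145], [7, 102], [8, 49], [9, 50], [10, 49], [11, 49], [12, 61]]<stdin>:12: RuntimeWarning: invalid value encountered in scalar divide
```

Run:
```python
import cv2
g=cv2.imread('pics/w3.png',0);print([(r,int(g[r,320:326].mean())) for r in range(176,200)])
from h import *
s=arm.get_state();print(s['eef_pos'],s['ee_rot'],proj(arm.calibration('wrist'),[s['eef_pos']-[0,0,.1218]]))
g=cv2.imread('pics/wrist2.png',0);print([(r,int(g[r,320:326].mean())) for r in range(176,200)])
```

```text
[(176, 91), (177, 92), (178, 92), (179, 92), (180, 92), (181, 92), (182, 92), (183, 92), (184, 92), (185, 92), (186, 92), (187, 92), (188, 102), (189, 137), (190, 154), (191, 159), (192, 160), (193, 160), (194, 160), (195, 160), (196, 160), (197, 160), (198, 160), (199, 161)]
[ 0.54868392 -0.04088803  0.29249816] [ 3.14137185e+00 -5.07957932e-05 -1.57006849e+00] [[322.7977858  190.85989728]]
[(176, 110), (177, 110), (178, 86), (179, 53), (180, 47), (181, 49), (182, 49), (183, 48), (184, 91), (185, 127), (186, 145), (187, 151), (188, 152), (189, 152), (190, 152), (191, 153), (192, 153), (193, 153), (194, 152), (195, 153), (196, 153), (197, 153), (198, 154), (199, 154)]
```

Comparing the wrist pictures, the tip edge moved from row 188.8 to 184.3. That means the probe has tilted about 1.7° in the fingers, with the tip towards -y, and the scene slope agrees at about 1.5°. I'll correct with wy = -1.7 while moving over the reader, tip well above the plate.

```bash
python3 -m crank '[{"dx":2,"dy":0.4,"dz":0,"wx":0,"wy":-0.3,"wz":0},{"dx":5,"dy":1.1,"dz":-0.5,"wx":0,"wy":-0.6,"wz":0},{"dx":8.5,"dy":1.9,"dz":-0.5,"wx":0,"wy":-0.9,"wz":0},{"dx":12,"dy":2.7,"dz":-0.5,"wx":0,"wy":-1.2,"wz":0},{"dx":15.5,"dy":3.5,"dz":-0.5,"wx":0,"wy":-1.5,"wz":0},{"dx":19,"dy":4.3,"dz":-0.5,"wx":0,"wy":-1.7,"wz":0},{"dx":21.5,"dy":4.9,"dz":-0.5,"wx":0,"wy":-1.7,"wz":0},{"dx":22.8,"dy":5.1,"dz":-0.5,"wx":0,"wy":-1.7,"wz":0},{"dx":22.8,"dy":5.1,"dz":-0.5,"wx":0,"wy":-1.7,"wz":0},{"dx":22.8,"dy":5.1,"dz":-0.5,"wx":0,"wy":-1.7,"wz":0}]'
python3 - <<'E'
from h import *
np.set_printoptions(precision=4,suppress=True)
cal,im=shot('scene','scene3');cw,iw=shot('wrist','wrist3');s=arm.get_state();P=s['eef_pos'];print(P,s['ee_rot'],s['force'])
a=np.radians(1.7)
B=np.array([.498,-.2686,.11])
print('scene tip',proj(cal,[P-[0,0,.1218],P-[0,0,.02]]),'bore',proj(cal,[B]),'wrist tip',proj(cw,[P-[0,0,.1218]]),'bore',proj(cw,[B]))
g=cv2.cvtColor(im,cv2.COLOR_RGB2GRAY)
for c in('scene','wrist'):
    print(c,[(np.round(x['centre'],4),round(x['confidence'],2)) for x in arm.mark_of(c,'probe')[:1]],[(np.round(x['centre'],4),round(x['confidence'],2)) for x in arm.mark_of(c,'reading_point')[:1]])
E1=cv2.resize(im[80:230,130:280],(395,395),interpolation=cv2.INTER_CUBIC);E2=cv2.resize(iw[100:290,225:415],(395,395),interpolation=cv2.INTER_CUBIC)
cv2.imwrite('pics/r1.png',cv2.hconcat([E1,E2])[:,:,::-1])
E
```

```text
t: 23.7
eef_pos: [0.4979, -0.2688, 0.2975]
ee_rot: [3.142, 0.03, -1.57]
force: [0.2, -0.2, -0.1]
width: 0.0175
gripper_force: 60.0
[ 0.498  -0.2687  0.2976] [-3.1414  0.0298 -1.5699] [ 0.1494  0.0816 -1.4064]
scene tip [[169.0555 170.1623]
 [150.3901 121.8575]] bore [[179.0746 195.9274]] wrist tip [[322.7917 187.2134]] bore [[322.861  172.8557]]
scene [(array([ 0.4974, -0.2661,  0.1782]), 0.9)] [(array([ 0.4974, -0.271 ,  0.0506]), 0.71)]
wrist [(array([ 0.4946, -0.267 ,  0.175 ]), 0.76)] [(array([ 0.4968, -0.2645,  0.0518]), 0.64)]
```

```bash
cat > fit.py <<'E'
from h import *
np.set_printoptions(precision=3,suppress=True)
def scenefit(name,P,B,hmax=.105):
    cal=arm.calibration('scene');g=cv2.imread(f'pics/{name}.png',0).astype(np.float32)
    hs=np.linspace(.03,hmax,12);pr=proj(cal,[P-[0,0,h] for h in hs]);py=(proj(cal,[P-[0,0,h]+[0,.001,0] for h in hs])-pr)
    d=pr[-1]-pr[0];d/=np.linalg.norm(d);n=np.array([-d[1],d[0]]);o=np.arange(-8,8.1,.25);off=[]
    for p in pr:
        q=(p+o[:,None]*n).astype(np.float32);v=cv2.remap(g,q[None,:,0],q[None,:,1],cv2.INTER_LINEAR)[0]
        w=np.clip(v-(np.median(v)+v.max())/2,0,None)*(abs(o)<5);off.append((w*o).sum()/w.sum())
    off=np.array(off)/(py@n)  # mm along y
    k=np.polyfit(hs,off,1);print('y-offset mm along rod',off,'tilt deg (+: tip to +y)',np.degrees(k[0]/1000),'tip off mm',np.polyval(k,.1218))
E
python3 - <<'E'
from fit import *
s=arm.get_state();P=s['eef_pos'];B=0
scenefit('scene3',P,B)
scenefit('scene2',np.array([.5487,-.0409,.2925]),B)
g=cv2.imread('pics/wrist3.png',0);print([(r,int(g[r,321:325].mean())) for r in range(155,206)])
print([(c,int(g[195:205,c].mean())) for c in range(308,338)])
E
```

```text
y-offset mm along rod [-1.814 -1.764 -1.855 -1.912 -1.817 -1.961 -2.094 -1.897 -1.894 -2.094
 -1.968 -2.071] tilt deg (+: tip to +y) -0.19450661188872892 tip off mm -2.112891669399622
y-offset mm along rod [-2.416 -2.563 -2.803 -3.069 -3.3   -3.247 -3.53  -3.79  -3.925 -4.051
 -4.253 -4.575] tilt deg (+: tip to +y) -1.5789023431325455 tip off mm -4.956499631893551
[(155, 224), (156, 224), (157, 225), (158, 224), (159, 224), (160, 224), (161, 224), (162, 224), (163, 203), (164, 182), (165, 179), (166, 179), (167, 179), (168, 180), (169, 179), (170, 179), (171, 179), (172, 179), (173, 178), (174, 179), (175, 179), (176, 179), (177, 179), (178, 177), (179, 174), (180, 174), (181, 176), (182, 205), (183, 221), (184, 202), (185, 167), (186, 149), (187, 147), (188, 147), (189, 147), (190, 148), (191, 148), (192, 147), (193, 148), (194, 147), (195, 147), (196, 148), (197, 148), (198, 149), (199, 148), (200, 149), (201, 149), (202, 149), (203, 148), (204, 150), (205, 149)]
[(308, 224), (309, 224), (310, 224), (311, 224), (312, 224), (313, 224), (314, 224), (315, 224), (316, 224), (317, 224), (318, 222), (319, 146), (320, 136), (321, 146), (322, 147), (323, 150), (324, 150), (325, 147), (326, 142), (327, 133), (328, 140), (329, 222), (330, 224), (331, 224), (332, 224), (333, 224), (334, 224), (335, 224), (336, 224), (337, 224)]
```

View pics/r1.png

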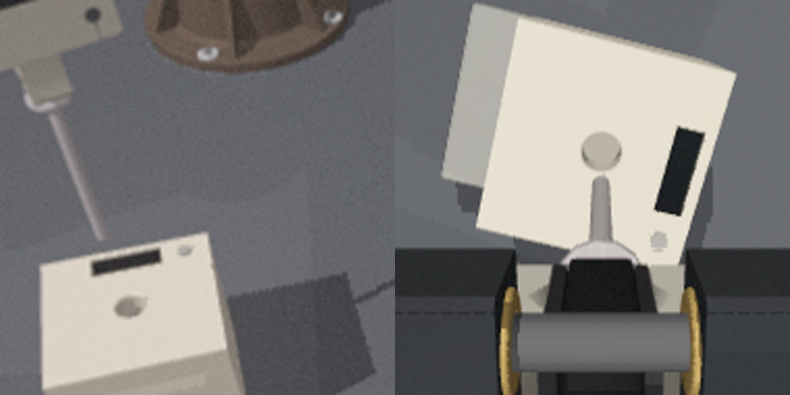

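The right crop shows the bore centred near image x 324, with the rod on the same column. The rod is upright to 0.2°. I'll lower until the tip is just above the plate; going straight down needs dx of about +0.03·dz.

```bash
python3 -m crank '[{"dx":0.02,"dy":0,"dz":0.7,"wx":0,"wy":0,"wz":0},{"dx":0.04,"dy":0,"dz":1.5,"wx":0,"wy":0,"wz":0},{"dx":0.07,"dy":0,"dz":2.3,"wx":0,"wy":0,"wz":0},{"dx":0.09,"dy":0,"dz":3.1,"wx":0,"wy":0,"wz":0},{"dx":0.12,"dy":0,"dz":3.9,"wx":0,"wy":0,"wz":0},{"dx":0.14,"dy":0,"dz":4.6,"wx":0,"wy":0,"wz":0},{"dx":0.16,"dy":0,"dz":5.2,"wx":0,"wy":0,"wz":0},{"dx":0.17,"dy":0,"dz":5.5,"wx":0,"wy":0,"wz":0},{"dx":0.17,"dy":0,"dz":5.5,"wx":0,"wy":0,"wz":0},{"dx":0.17,"dy":0,"dz":5.5,"wx":0,"wy":0,"wz":0}]'
python3 - <<'E'
from fit import *
cal,im=shot('scene','scene4');cw,iw=shot('wrist','wrist4');s=arm.get_state();P=s['eef_pos'];print(P,s['ee_rot'],s['force'])
B=np.array([.498,-.2686,.11]);tip=P-[0,0,.1218]
print('scene tip',proj(cal,[tip,tip+[0,.005,0],tip+[.005,0,0]]),'bore',proj(cal,[B]),'wrist tip',proj(cw,[tip]),'bore',proj(cw,[B]))
scenefit('scene4',P,B,.09)
g=cv2.cvtColor(im,cv2.COLOR_RGB2GRAY);print(g[180:206,168:192])
w=cv2.cvtColor(iw,cv2.COLOR_RGB2GRAY);print([(r,int(w[r,322:326].mean())) for r in range(140,196)])
for r in(160,165,170,180,190):print(r,w[r,305:345])
E
```

```text
t: 25.25
eef_pos: [0.4978, -0.2695, 0.2429]
ee_rot: [-3.141, 0.03, -1.571]
force: [0.2, 0.1, -0.8]
width: 0.0176
gripper_force: 60.0
[ 0.498 -0.27   0.243] [-3.141  0.03  -1.571] [ 0.058 -0.359 -1.045]
scene tip [[176.971 191.981]
 [179.637 190.972]
 [177.809 193.68 ]] bore [[179.075 195.927]] wrist tip [[322.872 187.207]] bore [[322.716 185.275]]
y-offset mm along rod [-2.136 -2.217 -2.141 -2.268 -2.107 -2.413 -2.145 -2.296 -2.1   -6.464
  7.496 -0.936] tilt deg (+: tip to +y) 2.6037898261437835 tip off mm 1.1645073430464299
[[ 43  58 119 141 135 120 113  77  55  57  45  44  47  51  56  68  87  96
  128 133 155 190 192 204]
 [ 48  52 100 144 142 124 115  92  69  61  68  86 101 127 130 161 190 194
  198 197 204 213 213 212]
 [ 42  47  75 147 148 130 121 111 124 132 159 189 195 197 198 205 211 213
  213 212 214 213 212 213]
 [ 68  82 100 148 151 134 122 118 157 193 205 214 214 213 213 214 214 212
  213 213 211 212 213 213]
 [157 180 190 197 172 149 125 118 141 204 215 213 212 213 213 211 210 212
  213 212 211 212 212 214]
 [203 209 213 213 189 158 134 118 122 185 209 214 213 214 212 2
[... 2871 characters left out ...]
18 218 218
 218 218 218 218]
165 [218 219 219 218 218 218 219 218 219 218 219 219 217 217 217 217 218 218
 218 217 217 217 217 217 217 218 217 217 218 218 217 218 217 217 217 217
 218 217 218 219]
170 [219 219 219 219 219 218 218 219 218 219 218 217 218 217 217 218 218 217
 217 217 217 217 218 218 217 217 218 217 218 218 218 217 217 217 218 217
 217 218 218 218]
180 [211 211 211 211 210 211 210 210 201 166 170 173 172 173 174 173 173 173
 172 172 172 173 173 173 172 173 172 174 174 186 217 217 217 217 218 218
 219 218 218 218]
190 [218 219 219 218 219 218 217 217 203 154 141 146 138 150 145 125 137 142
 145 146 142 136 125 136 167 153 156 148 144 180 211 218 218 218 219 218
 218 218 218 218]
```

By the sharp rod edges, the tip and bore agree within about 1 mm in both views. Next I'll lower halfway and check for contact force.

```bash
python3 -m crank '[{"dx":-0.04,"dy":0,"dz":0,"wx":0,"wy":0,"wz":0},{"dx":-0.03,"dy":0,"dz":0.3,"wx":0,"wy":0,"wz":0},{"dx":-0.02,"dy":0,"dz":0.8,"wx":0,"wy":0,"wz":0},{"dx":0,"dy":0,"dz":1.3,"wx":0,"wy":0,"wz":0},{"dx":0.01,"dy":0,"dz":1.8,"wx":0,"wy":0,"wz":0},{"dx":0.03,"dy":0,"dz":2.3,"wx":0,"wy":0,"wz":0},{"dx":0.04,"dy":0,"dz":2.8,"wx":0,"wy":0,"wz":0},{"dx":0.06,"dy":0,"dz":3.2,"wx":0,"wy":0,"wz":0},{"dx":0.07,"dy":0,"dz":3.5,"wx":0,"wy":0,"wz":0},{"dx":0.07,"dy":0,"dz":3.5,"wx":0,"wy":0,"wz":0}]'
python3 - <<'E'
from fit import *
cal,im=shot('scene','scene5');cw,iw=shot('wrist','wrist5');s=arm.get_state();P=s['eef_pos'];print(P*1000,s['ee_rot'],s['force'])
B=np.array([.498,-.2686,.11]);Q=np.array([P[0],P[1],.11])
print('scene axis@plate',proj(cal,[Q]),'bore',proj(cal,[B]),'wrist axis@plate',proj(cw,[Q]),'bore',proj(cw,[B]))
g=cv2.cvtColor(im,cv2.COLOR_RGB2GRAY)
for r in range(186,203):print(r,g[r,168:194])
w=cv2.cvtColor(iw,cv2.COLOR_RGB2GRAY);c0=int(proj(cw,[Q])[0,0])
for r in range(180,206,2):print(r,w[r,308:342])
E
```

```text
t: 26.6
eef_pos: [0.4976, -0.2691, 0.2073]
ee_rot: [3.141, 0.03, -1.571]
force: [0.8, -0.5, -1.7]
width: 0.0177
gripper_force: 60.0
[ 497.782 -269.183  207.679] [-3.141  0.03  -1.571] [-0.257 -0.553 -1.122]
scene axis@plate [[178.731 195.971]] bore [[179.075 195.927]] wrist axis@plate [[322.633 194.206]] bore [[322.384 194.846]]
186 [214 213 213 212 206 175 143 126 117 142 203 213 211 212 211 212 213 211
 213 213 215 212 212 211 212 215]
187 [215 212 213 213 211 187 157 133 118 120 183 209 213 213 211 213 211 213
 212 212 213 213 214 212 213 210]
188 [212 212 213 213 211 195 163 137 128 123 163 208 214 212 212 213 212 211
 212 213 213 212 210 191 187 185]
189 [213 211 212 213 215 207 175 148 128 120 141 204 213 214 211 212 215 212
 212 212 210 192 184 168 166 164]
190 [212 211 212 212 213 211 190 160 138 121 125 180 211 214 213 214 211 211
 192 187 186 170 166 164 167 172]
191 [211 213 211 211 212 213 207 171 143 126 117 144 208 218 218 213 192 185
 169 165 166 168 167 173 197 204]
192 [212 212 211 213 211 214 214 187 154 134 116 118 172 193 195 197 163 160
 165 167 170 195 201 201 2
[... 2276 characters left out ...]
03 180 106 107 116 162 173 172 171 135 126 138 142 143 142 140
 137 125 128 170 172 170 171 131 101 122 160 199 217 217 217 217]
198 [218 216 214 190 132 109 129 102 124 152 170 122 127 139 141 145 144 141
 137 126 118 170 170 141 150 147 135 132 182 208 217 218 217 217]
200 [217 217 216 204 187 109 143 146 138 152 146 122 130 139 141 144 144 142
 137 126 112 120 163 158 154 147 142 179 203 216 216 217 217 217]
202 [217 217 217 216 206 193 167 151 151 154 156 125 132 141 143 145 145 140
 136 128 116 152 161 157 153 163 198 209 216 217 217 217 217 217]
204 [216 217 217 216 216 214 209 200 174 158 158 116 132 141 143 144 144 141
 136 127 121 153 162 180 197 204 212 216 217 217 218 217 217 218]
```

The rod sits mid-bore in both views (scene at column 179.1–179.2, wrist within 0.4 mm) and there is no contact force. I'll lower the remaining 3.6 cm.

```bash
python3 -m crank '[{"dx":0.01,"dy":0,"dz":0.3,"wx":0,"wy":0,"wz":0},{"dx":0.02,"dy":0,"dz":0.8,"wx":0,"wy":0,"wz":0},{"dx":0.04,"dy":0,"dz":1.3,"wx":0,"wy":0,"wz":0},{"dx":0.05,"dy":0,"dz":1.8,"wx":0,"wy":0,"wz":0},{"dx":0.07,"dy":0,"dz":2.3,"wx":0,"wy":0,"wz":0},{"dx":0.08,"dy":0,"dz":2.8,"wx":0,"wy":0,"wz":0},{"dx":0.1,"dy":0,"dz":3.2,"wx":0,"wy":0,"wz":0},{"dx":0.11,"dy":0,"dz":3.5,"wx":0,"wy":0,"wz":0},{"dx":0.11,"dy":0,"dz":3.6,"wx":0,"wy":0,"wz":0},{"dx":0.11,"dy":0,"dz":3.6,"wx":0,"wy":0,"wz":0}]'
python3 - <<'E'
from fit import *
cal,im=shot('scene','scene6');cw,iw=shot('wrist','wrist6');s=arm.get_state();P=s['eef_pos'];print(P*1000,s['ee_rot'],s['force'])
for c in('scene','wrist'):print(c,[(np.round(x['centre'],4),round(x['confidence'],2)) for x in arm.mark_of(c,'probe')[:1]])
g=cv2.cvtColor(im,cv2.COLOR_RGB2GRAY)
for r in range(192,200):print(r,g[r,168:194])
w=cv2.cvtColor(iw,cv2.COLOR_RGB2GRAY);print(proj(cw,[[.498,-.2686,.11],[P[0],P[1],.11]]))
for r in range(192,222,2):print(r,w[r,306:342])
E
```

```text
t: 27.95
eef_pos: [0.4977, -0.2692, 0.1716]
ee_rot: [-3.142, 0.03, -1.571]
force: [-0.1, 0.1, -0.6]
width: 0.0178
gripper_force: 60.0
[ 497.802 -269.19   171.702] [-3.141  0.03  -1.571] [ 0.148  0.795 -0.772]
scene []
wrist [(array([ 0.495, -0.268,  0.05 ]), 0.82)]
192 [212 213 211 214 213 212 214 190 156 136 122 128 178 192 194 198 179 164
 163 165 171 197 201 202 211 213]
193 [213 212 212 210 213 212 209 180 159 140 125 113 139 165 177 179 147 146
 165 171 198 211 212 214 212 212]
194 [211 213 212 211 212 210 191 157 155 148 128 115 123 158 170 177 168 147
 194 201 210 213 213 212 212 214]
195 [212 211 211 213 212 198 160 138 143 150 138 121 114 143 169 175 177 162
 206 212 214 213 214 212 212 212]
196 [212 212 212 213 207 177 138 132 136 154 144 127 119 128 146 167 179 188
 208 213 213 211 213 213 212 212]
197 [212 210 212 212 208 169 133 129 136 149 150 131 120 113 129 151 185 206
 214 212 210 211 212 214 212 213]
198 [213 212 211 212 212 188 140 126 128 141 150 137 121 114 124 161 201 213
 214 212 213 213 212 212 214 213]
199 [212 212 213 212 214 206 171 138 133 138 155 145 131 
[... 1657 characters left out ...]
31 131 136 143 144 144
 145 142 137 131 120 123 134 156 148 154 150 141 137 146 195 209 217 218]
214 [217 217 217 214 196 162 138 144 147 149 152 155 128 128 126 145 141 143
 144 131 139 132 121  97 109 161 157 154 149 144 142 198 203 217 217 217]
216 [217 218 217 216 213 200 190 146 150 147 150 147 152 160 173 182 175 176
 175 163 158 156 151 148 153 151 149 150 152 173 202 208 215 218 217 217]
218 [217 217 217 217 215 183 155 157 158 177 181 190 193 195 194 193 193 196
 199 198 194 192 192 191 190 190 184 164 146 167 202 217 217 217 217 217]
220 [217 217 215 181 159 186 193 191 191 192 190 189 192 193 192 192 190 194
 198 195 192 192 190 191 190 192 192 193 188 179 158 144 172 205 218 218]
```

Run:
```python
from h import *
s=arm.get_state();print(s['qd'].round(4),s['eef_pos'].round(4),s['force'].round(2))
shot('top');print([(np.round(x['centre'],3),round(x['confidence'],2)) for x in arm.mark_of('top','bead0_center')])
print(arm.job_done())
```

```text
[ 0.0012  0.0006 -0.0013  0.0008  0.0011  0.001 ] [ 0.4978 -0.2692  0.1717] [-0.82 -0.09 -1.32]
[(array([0.559, 0.058, 0.012]), 0.58)]
the job is handed in; nothing more can be done
None
```

The job is handed in at about 28 s: I stirred the beads four and a half turns (one at 28 mm radius, three and a half at 21 mm), then lowered the probe through the bore; it is held upright, centred to about 1 mm, with the tip at z ≈ 50 mm and no contact force measured, but I did not count all seven beads in the beaker afterwards.

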